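# Return two dropper bottles to their colour-marked places and shut the tray

### The job

Put the red-capped and the blue-capped dropper bottle back, standing upright, each into the tray place marked with its own colour. Then push the reagent tray fully home under its clear cover, with both bottles still standing in their places. The green-capped bottle is still in use: leave it where it stands, and do not disturb the small timer beside the station or the marker pen.

Things in the scene. Friction and masses are not known exactly. Their poses are not given: they have to be found in the camera images.
- station: reagent station fixed to the bench: white base, side walls and back with a clear flat cover (cover top 115 mm above the bench), 160 mm deep (its x from -60 to +100 mm), 252 mm wide, front open. Origin: on the bench; the front faces its own -x. The tray slides out of the front.
- tray (a joint): how far (m) the grey tray is out along the station's -x: 0 home, 0.16 fully out; starts 0.14 to 0.16. About 2 N of friction; stays where left. Tray 160 x 240 mm; its white front 6 mm thick, top 46 mm above the bench; when home the front stands 30 mm before the cover's edge and the bottle places are under the cover (underside at 110 mm).
- tray_bar (a point): middle of the steel bar handle across the tray's front: bar 100 mm long along the tray's y, 35 mm before the front's outer face, about 23 mm above the bench. Pushing it along the station's +x shuts the tray. Moves with the tray.
- slot_red (a point): centre of the floor of the tray's red place: a 36 x 36 mm pocket, ridges 12 mm high and 4 mm thick, red floor, red plates before it and on the tray's front. Three places in a row at 75 mm along the tray's y: red at +y (left seen from the front), green in the middle, blue at -y. Moves with the tray; axes as the station's. The red bottle belongs here.
- slot_blue (a point): centre of the floor of the tray's blue place: a 36 x 36 mm pocket, ridges 12 mm high and 4 mm thick, blue floor, blue plates before it and on the tray's front. Three places in a row at 75 mm along the tray's y: red at +y (left seen from the front), green in the middle, blue at -y. Moves with the tray; axes as the station's. The blue bottle belongs here.
- dropper_red: dropper bottle, red cap and red band; 26 mm diameter, 80 mm tall (body to 54 mm, then a 14 mm neck and tapering cap). Grips like a 24 mm square block, faces square to its own x and y; take it by the upper body, pads about 45 mm above its foot. Origin: centre of underside, z up. Starts standing on the bench to the left of the station.
- dropper_blue: dropper bottle, blue cap and blue band; 26 mm diameter, 80 mm tall (body to 54 mm, then a 14 mm neck and tapering cap). Grips like a 24 mm square block, faces square to its own x and y; take it by the upper body, pads about 45 mm above its foot. Origin: centre of underside, z up. Starts standing on the bench to the left of the station.
- dropper_green: dropper bottle, green cap and green band; 26 mm diameter, 80 mm tall (body to 54 mm, then a 14 mm neck and tapering cap). Grips like a 24 mm square block, faces square to its own x and y; take it by the upper body, pads about 45 mm above its foot. Origin: centre of underside, z up. Starts standing on the bench to the left of the station, and must stay there.
- timer: white bench timer, 40 x 68 x 59 mm, left of the station; leave alone. Origin: centre of its underside.
- marker: marker pen with white body and red cap, lying on the bench at the right front, 17 mm thick, 135 mm long along its own y; leave alone. Origin: centre of its underside.

How it is judged:
By the outcome, as a careful person would: the job done as asked, in the order asked, and still so for the second after the job is handed in, with the robot touching nothing.
It also fails if it takes over 72 s, if anything falls off the work surface, if the arm or the gripper's body presses on something with over 40 N, if the wrist force passes 120 N, or if a joint passes its speed limit or range.

### The arm

A 6-joint arm with a two-finger parallel gripper is mounted at the origin on a cart in front of the work surface, level with it; the furniture and walls round the work are solid. World frame = base frame: x ahead of the robot, y to its left, z up, the work surface at z = 0. Lengths are in m, angles in rad, forces in N, time in s.
With the tool pointing down it reaches from about 0.3 to 0.75 m from the base axis. Payload 8.5 kg.
Tool frame: the origin (TCP) lies midway between the tips of the shut fingers; the grasp point (between the pads) lies 19 mm behind it (arm.grasp_offset is the distance from the TCP to the grasp point, in m); z points along the fingers, y is the line along which they close (so a half turn about z gives the same grasp; the last joint's range is limited). The gripper opens to 88 mm and grips with 3 to 60 N. Pads are 18 mm wide; open, the fingers measure 123 mm over their backs; the gripper's body (75 mm by 187 mm) begins 45 mm behind the grasp point.
Start: joints at [-1.357, 0.381, 1.297, -0, 1.464, -0.215], TCP at [0.229, -0.5, 0.202] pointing down, gripper open.
Joint ranges: [-3.11, 3.11], [-0.89, 2.33], [0.22, 2.48], [-1.42, 4.56], [0.17, 2.85], [-2.88, 2.88]. Speed limits (rad/s): [2.39, 2.39, 3.14, 3.14, 3.14, 3.14].

### API

Orientations are given as [roll, pitch, yaw] about the fixed x, y, z axes, in that order (R = Rz(yaw) Ry(pitch) Rx(roll)).
In Python, from workcell import telemetry, optics, arm gives the robot as it stands.
- The arm moves only by the tool move_arm, never from a script. Its argument "targets" is a list of rows, each a list of 4 numbers: the shift along the world's x, y, z as a fraction of full scale, then the turn about the world's z as a fraction of full scale. A call has 1 to 20 rows; each row shifts and turns the commanded pose from where the row before left it; what a row does not reach is not made up. Full scale, the value 1, is 0.025 m for a shift and 5 degrees for a turn. A row lasts 1/10 s, in which the tool goes at most 50 mm and 8.59 degrees, less where a joint would pass 70% of its speed; a pose out of reach is approached as far as the arm can. A call with a number of a shift or a turn outside -1 to 1 is refused whole. A call with a gripper value outside its range is refused whole. "jaw" is the opening, from 0 (shut) to 1 (fully open), set as the call begins (left out, the last holds). The fingers move at their own pace and stop on an object; the grip force is fixed at half the most. Time passes only in rows, so rows that do not move let the fingers close. It gives the time, the measured TCP pose, the force, the opening and the grip force at its end, in the units of the state.
- telemetry.get_obs(): the state, without advancing time (a new reading comes with each control period).
- optics.camera(name): name is "scene" or "top" or "wrist"; returns a dict with "color" (420x560x3 uint8, red, green, blue), "intrinsics" (3x3 intrinsics, pixels), "k1" (the pictures are not rectified: a ray, as slopes to the right and down, at radius r is drawn at 1 + k1 r^2 times it, then the intrinsics apply), "eye" and "orientation" of the camera in the world. Camera axes: x right, y down, z forward; pixel columns grow to the right and rows downward; lengths in m; the calibration is good to about 2 mm. A picture is of the moment at which its call begins. There is no depth.
- arm.job_done(): hands the job in; it is judged then, once.
The state is a dict: "clock": time; "joints": joint angles; "dq": joint speeds; "joint_torque": joint torques, N m; "eef_pos": TCP position; "tool_rot": TCP orientation; "ft_force": force on the tool from outside, world axes, zero at the start; "ft_torque": the same for the moment, N m; "grip_width": finger opening in m; "grip_force": force on a finger pad.
Only numpy, scipy, OpenCV 4.12 (cv2) and the standard library are available. Lean on these libraries where they do the work, as an engineer would, in place of code of your own. Each camera call takes 0.05 s, during which the arm holds its last target. There are 200 camera calls.

## Working session

There is one attempt and no reset: what is moved stays moved. The work goes in short steps, Python scripts to look and compute and a tool call to move; the robot and the scene stay as the last step left them, time stands still between calls to the robot, and variables do not carry over. Pictures are saved under pics/ and viewed, at most 10 in all, crops included, and the job is handed in when it is done.

Besides the shell and the picture viewer there is one more tool, called after "Call:" as name(argument=value, ...) on one line, values as JSON. move_arm: Moves the arm, as the interface text tells. Its arguments: {"type":"object","properties":{"targets":{"type":"array","items":{"type":"array","items":{"type":"number"}}},"jaw":{"type":"number"}},"required":["targets"]}

```bash
mkdir -p pics; ls
cat > h.py <<'E'
import numpy as np, cv2
from workcell import telemetry, optics, arm
from scipy.spatial.transform import Rotation as R
def rot(c):
    o=np.array(c["orientation"],float)
    return o if o.shape==(3,3) else (R.from_euler('xyz',o).as_matrix() if o.size==3 else R.from_quat(o).as_matrix())
def px2w(c,u,v,z):
    K=np.array(c["intrinsics"]);k=float(c["k1"])
    d=cv2.undistortPoints(np.array([[[u,v]]],float),K,np.array([k,0,0,0,0.]))[0,0]
    r=rot(c)@np.array([d[0],d[1],1.]);e=np.array(c["eye"])
    return e+r*(z-e[2])/r[2]
def w2px(c,p):
    K=np.array(c["intrinsics"]);q=rot(c).T@(np.array(p)-np.array(c["eye"]))
    s=q[:2]/q[2];s=s*(1+float(c["k1"])*(s@s))
    return K[:2,:2]@s+K[:2,2]
def snap(n,f):
    import pickle
    c=optics.camera(n);pickle.dump(c,open(f'pics/{f}.pkl','wb'))
    cv2.imwrite(f'pics/{f}.png',cv2.cvtColor(c["color"],cv2.COLOR_RGB2BGR));return c
def load(f):
    import pickle;return pickle.load(open(f'pics/{f}.pkl','rb'))
E
python3 - <<'E'
from h import *
for n in("top","scene"):
    c=snap(n,n+"0");print(n,c["eye"],c["orientation"],c["intrinsics"],c["k1"])
print(telemetry.get_obs())
a=cv2.imread('pics/top0.png');cv2.imwrite('pics/top0b.png',cv2.resize(a,(800,600),interpolation=cv2.INTER_CUBIC))
E
```

```text
pics
top [ 0.32925359 -0.11715658  1.3584466 ] [-2.98247332  0.00426524 -1.59412346] [[459.36468301   0.         275.16879928]
 [  0.         459.36468301 222.58065262]
 [  0.           0.           1.        ]] -0.02331219448416658
scene [0.3646701  0.86383742 0.57257507] [-2.05295811e+00 -7.87939559e-05 -2.94996195e+00] [[405.06606933   0.         271.00310755]
 [  0.         405.06606933 207.90501481]
 [  0.           0.           1.        ]] -0.0739689491780181
{'clock': 0.1, 'joints': array([-1.35731532e+00,  3.81146399e-01,  1.29812357e+00,  1.40664820e-05,
        1.46358518e+00, -2.15287814e-01]), 'dq': array([-1.67759828e-03, -3.62244546e-04, -2.29485092e-03,  1.12713659e-04,
        8.33900349e-05,  3.29735389e-04]), 'joint_torque': array([ 3.68797409e-03, -4.38650644e+01, -2.24913579e+01,  7.14355451e-02,
        3.41451424e-02, -6.20366086e-05]), 'eef_pos': array([ 0.22861086, -0.49993224,  0.2010107 ]), 'tool_rot': array([-3.14036229e+00, -2.83366428e-04,  4.28767131e-01]), 'ft_force': array([-0.17527332,  0.16203144,  0.08940188]), 'ft_torque': array([-0.02681851,  0.03290271, -0.00155776]), 'grip_force': 0.0, 'grip_width': 0.08802220528005388}
```

View pics/top0b.png

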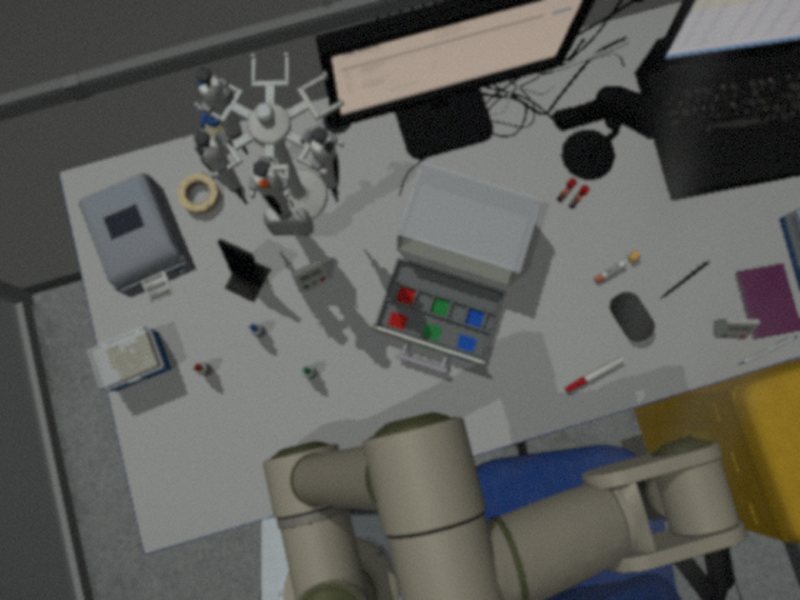

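View pics/scene0.png

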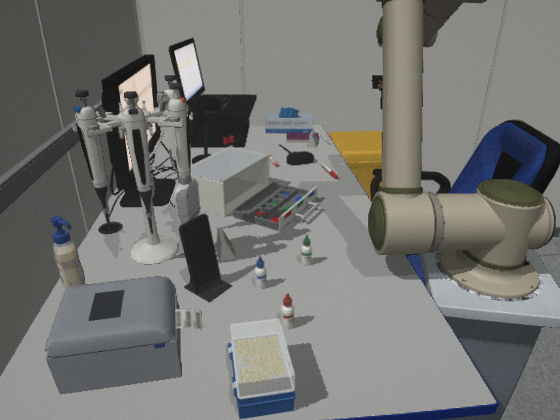

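The top view (800 px wide) shows red, blue and green caps at about (201,368), (255,328) and (309,371). The tray is at (440,315), the timer at (312,272) and the marker at (595,375). I'll enlarge these for reading.

Run:
```python
import cv2,numpy as np
t=cv2.imread('pics/top0.png');s=cv2.imread('pics/scene0.png')
def crop(a,x,y,w,h,k):
    b=cv2.convertScaleAbs(cv2.resize(a[y:y+h,x:x+w],None,fx=k,fy=k,interpolation=cv2.INTER_CUBIC),alpha=1.4)
    for i in range(0,w,10):
        cv2.line(b,(i*k,0),(i*k,6 if (x+i)%50 else 15),(0,255,255),1)
    for i in range(0,h,10):
        cv2.line(b,(0,i*k),(6 if (y+i)%50 else 15,i*k),(0,255,255),1)
    return b
A=crop(t,130,170,130,100,6);B=crop(t,255,115,130,150,4);C=crop(s,240,220,100,120,5)
cv2.imwrite('pics/a.png',A);
m=np.zeros((600,520+280,3),np.uint8);m[:,:520]=B;m=m[:, :520];cv2.imwrite('pics/b.png',m);cv2.imwrite('pics/c.png',C)
```

```text
(no output)
```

View pics/a.png

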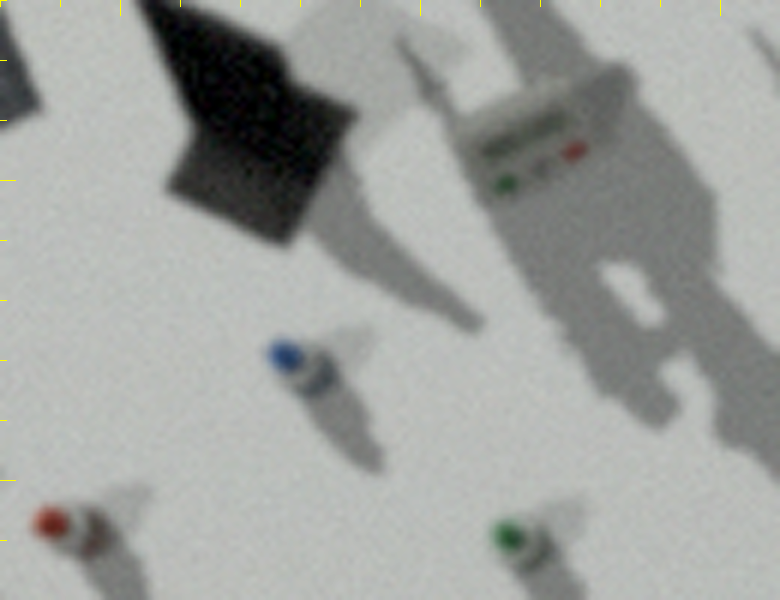

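View pics/b.png

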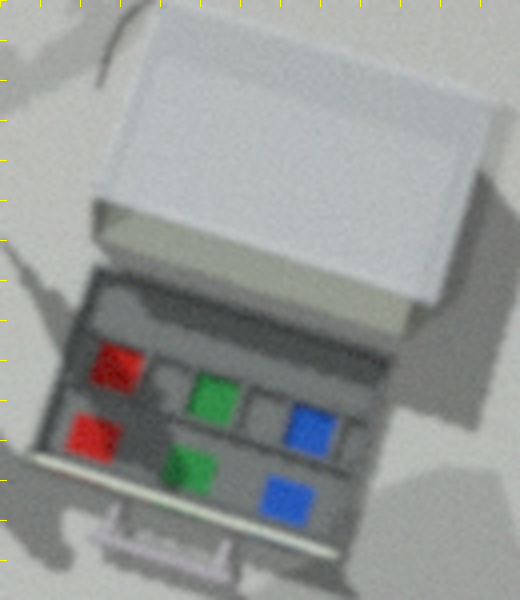

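View pics/c.png

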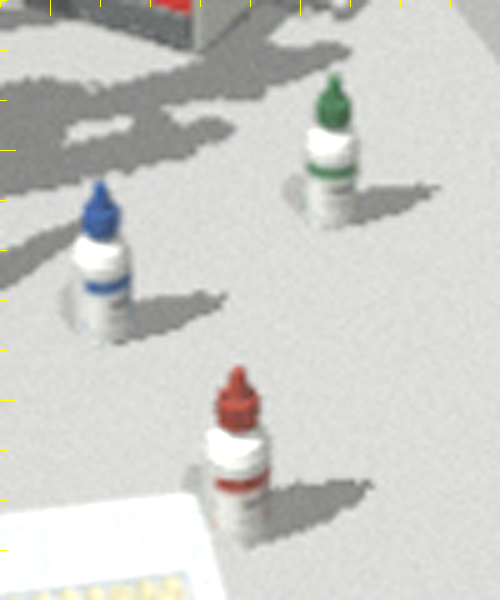

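The crops show red, blue and green caps in a.png at (50,523), (286,356) and (510,537). In b.png the red pocket floor is at (118,367), the blue at (311,431), the bar at about (165,556), and the front edge runs (35,455)–(338,553). Tips in c.png are red (238,370), blue (99,184) and green (335,77).

Run:
```python
from h import *
t=load('top0');s=load('scene0')
A=lambda x,y:((x+.5)/6-.5+130,(y+.5)/6-.5+170)
B=lambda x,y:((x+.5)/4-.5+255,(y+.5)/4-.5+115)
C=lambda x,y:((x+.5)/5-.5+240,(y+.5)/5-.5+220)
np.set_printoptions(precision=4,suppress=True)
for n,a,c,f in(('red',(50,523),(238,372),(242,533)),('blue',(286,356),(99,186),(105,330)),('green',(510,537),(335,79),(332,215))):
    print(n,px2w(t,*A(*a),.07)[:2],px2w(s,*C(*c),.079)[:2],px2w(s,*C(*f),.0)[:2])
for z in(0,.005,.01,.015):
    r=px2w(t,*B(118,367),z);b=px2w(t,*B(311,431),z);g=px2w(t,*B(214,399),z)
    print(z,r[:2],g[:2],b[:2],np.linalg.norm(r-b),np.degrees(np.arctan2(*(r-b)[[1,0]])))
    print('  plates',px2w(t,*B(93,438),z)[:2],px2w(t,*B(288,501),z)[:2])
l=px2w(t,*B(35,455),.046);q=px2w(t,*B(338,553),.046);print('front',l,q,np.linalg.norm(l-q),np.degrees(np.arctan2(*(l-q)[[1,0]])))
print('bar',px2w(t,*B(165,556),.023), 'ends',px2w(t,*B(95,535),.026),px2w(t,*B(228,573),.026))
for p in((157,5),(490,105),(435,302),(97,200)):print('cover',px2w(t,*B(*p),.115)[:2])
for p in((185,188),(290,245),(355,112)):print('phone',px2w(t,*A(*p),.0)[:2])
for p in((460,135),(625,65),(490,195)):print('timer',px2w(t,*A(*p),.03)[:2])
```

```text
red [0.4479 0.2723] [0.4482 0.2737] [0.4447 0.2755]
blue [0.5245 0.162 ] [0.5257 0.164 ] [0.5245 0.1619]
green [0.4364 0.056 ] [0.4366 0.0577] [0.4351 0.0547]
0 [ 0.5961 -0.1446] [ 0.5699 -0.216 ] [ 0.5438 -0.2877] 0.15240676242774595 69.94461413383874
  plates [ 0.5425 -0.1244] [ 0.4915 -0.2684]
0.005 [ 0.5951 -0.1445] [ 0.569  -0.2156] [ 0.543  -0.2871] 0.15184580271560708 69.94461413383877
  plates [ 0.5417 -0.1244] [ 0.4909 -0.2678]
0.01 [ 0.5941 -0.1444] [ 0.5681 -0.2152] [ 0.5423 -0.2865] 0.15128484300346828 69.94461413383875
  plates [ 0.5409 -0.1244] [ 0.4903 -0.2672]
0.015 [ 0.5932 -0.1443] [ 0.5672 -0.2149] [ 0.5415 -0.2859] 0.15072388329132946 69.94461413383878
  plates [ 0.5401 -0.1244] [ 0.4897 -0.2667]
front [ 0.5238 -0.082   0.046 ] [ 0.4477 -0.2975  0.046 ] 0.2285123060524216 70.54881350729215
bar [ 0.4506 -0.1746  0.023 ] ends [ 0.4669 -0.124   0.026 ] [ 0.4369 -0.2198  0.026 ]
cover [ 0.8356 -0.177 ]
cover [ 0.7556 -0.4099]
cover [ 0.6141 -0.3632]
cover [ 0.6929 -0.1307]
phone [0.622  0.2291]
phone [0.5915 0.1757]
phone [0.6592 0.1435]
timer [0.639  0.0856]
timer [0.6725 0.0038]
timer [0.6083 0.0708]
```

Call:
move_arm(targets=[[0.8, 0.5, 0, 0.5], [0.9, 0.8, 0, 0.5], [0.9, 0.8, 0, 0.5], [0.9, 0.8, 0, 0.5], [0.9, 0.8, 0, 0.5], [0.9, 0.9, 0, 0.5], [0.9, 1, 0, 0.5], [0.8, 1, 0, 0.5], [0.6, 1, 0, 0.5], [0.4, 1, 0, 0.5], [0.2, 1, 0, 0.5], [0, 1, 0, 0.5], [0, 1, 0, 0.5], [0, 1, 0, 0.5], [0, 1, 0, 0.5], [0, 1, 0, 0.5], [0, 1, 0, 0.5], [0, 1, 0, 0.5], [0, 1, 0, 0.5], [0, 1, 0, 0.5]], jaw=1)

```text
clock: 2.1
eef_pos: [0.4334, -0.0341, 0.2014]
tool_rot: [-3.141, -0.0, 1.303]
ft_force: [0.2, 0.2, -0.1]
grip_width: 0.0881
grip_force: 0.0
```

Call:
move_arm(targets=[[0, 1, 0, 0.5], [0, 1, 0, 0.5], [0, 1, 0, 0.5], [0, 1, 0, 0.5], [0, 1, 0, 0.5], [0, 1, 0, 0.5], [0, 1, 0, 0.1], [0, 1, 0, 0], [0, 0.9, 0, 0], [0, 0.7, 0, 0], [0, 0.4, 0, 0], [0, 0.2, 0, 0], [0, 0, 0, 0], [0, 0, 0, 0]])

```text
clock: 3.5
eef_pos: [0.4337, 0.2193, 0.2015]
tool_rot: [-3.141, 0.0, 1.572]
ft_force: [0.5, 0.4, 0.1]
grip_width: 0.0885
grip_force: 0.0
```

Run:
```python
from h import *
c=snap("wrist","w1");print(c["eye"],c["orientation"],c["intrinsics"][0],telemetry.get_obs()["eef_pos"],telemetry.get_obs()["tool_rot"])
a=cv2.imread('pics/w1.png');cv2.imwrite('pics/w1b.png',cv2.resize(a,(800,600),interpolation=cv2.INTER_CUBIC))
for n,p in(('red',(.446,.273)),('blue',(.525,.163)),('green',(.436,.056))): print(n,w2px(c,(*p,.0)),w2px(c,(*p,.08)))
```

```text
[0.43351497 0.29888251 0.38403364] [2.82923596e+00 2.05121744e-03 1.02901453e-03] [317.29906589   0.         275.35732805] [0.43374275 0.21921241 0.20155056] [-3.14153146e+00  1.71122078e-04  1.57125873e+00]
red [286.59840368 131.32673494] [289.30487468 137.2279433 ]
blue [347.09416938 219.46620626] [363.36973791 245.0332833 ]
green [277.53369008 292.00150821] [277.84194576 330.24092522]
```

View pics/w1b.png

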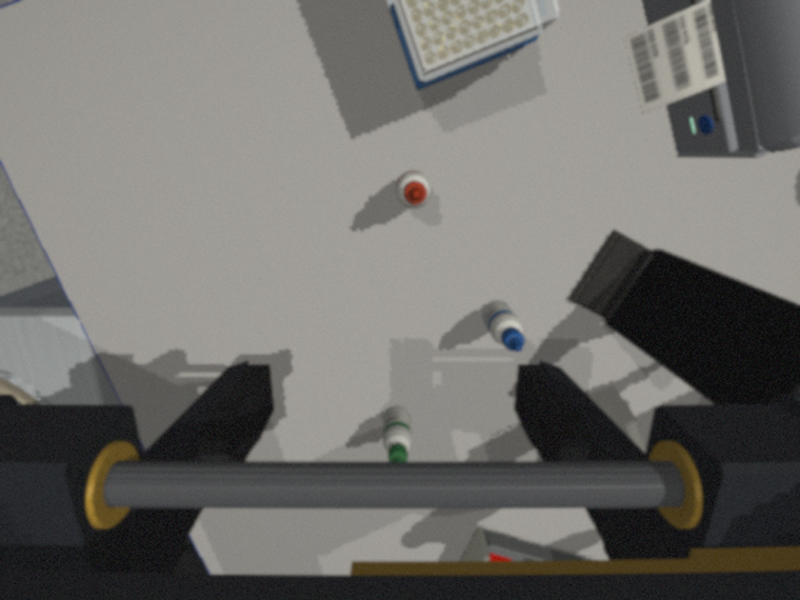

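The wrist view shows the red cap at (414,188) and the blue tip at (513,340). This agrees with the earlier fixes to about 5 mm. I'll descend on red with the jaws closing along world x, which keeps the gripper clear of the rack.

Call:
move_arm(targets=[[0.26, 0.6, 0, 0], [0.26, 0.9, 0, 0], [0, 0.75, 0, 0], [0, 0, -0.5, 0], [0, 0, -1, 0], [0, 0, -1, 0], [0, 0, -1, 0], [0, 0, -1, 0], [0, 0, -1, 0], [0, 0, -0.8, 0], [0, 0, -0.5, 0], [0, 0, -0.2, 0], [0, 0, 0, 0], [0, 0, 0, 0]])

```text
clock: 4.95
eef_pos: [0.4472, 0.276, 0.0272]
tool_rot: [3.141, -0.0, 1.572]
ft_force: [0.5, -0.0, 0.9]
grip_width: 0.0883
grip_force: 0.0
```

Run:
```python
from h import *
c=snap("scene","s2");snap("wrist","w2");o=telemetry.get_obs();print(o["eef_pos"],w2px(c,o["eef_pos"]))
a=cv2.imread('pics/s2.png')[210:350,210:350];b=cv2.imread('pics/w2.png')
m=np.hstack([cv2.resize(a,(420,420),interpolation=cv2.INTER_CUBIC),b[:,140:500]]);print(m.shape);cv2.imwrite('pics/m2.png',m)
```

```text
[0.447133   0.27610996 0.02731275] [287.0270345  315.76668928]
(420, 780, 3)
```

View pics/m2.png

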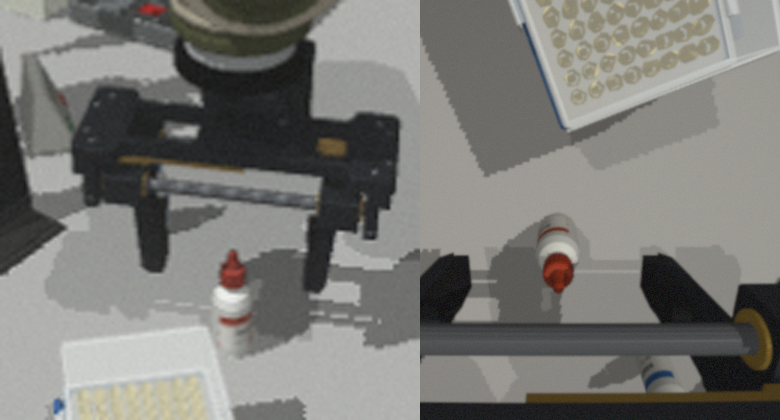

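The jaws straddle the red bottle: in the scene crop it is at (233,310), with the fingertips at (150,270) and (315,290). Closing now.

Call:
move_arm(targets=[[0, 0, 0, 0], [0, 0, 0, 0], [0, 0, 0, 0], [0, 0, 0, 0], [0, 0, 0, 0], [0, 0, 0, 0], [0, 0, 0, 0], [0, 0, 0, 0]], jaw=0)

```text
clock: 5.85
eef_pos: [0.4467, 0.2761, 0.0265]
tool_rot: [-3.142, -0.0, 1.572]
ft_force: [-0.3, -0.9, 0.7]
grip_width: 0.0262
grip_force: 0.0
```

Call:
move_arm(targets=[[0, 0, 0.3, 0], [0, 0, 0.7, 0], [0, 0, 1, 0], [0, 0, 1, 0], [0, 0, 1, 0], [0, 0, 1, 0], [0, 0, 0.6, 0], [0, 0, 0.2, 0], [0, 0, 0, 0], [0, 0, 0, 0]])

```text
clock: 6.85
eef_pos: [0.4463, 0.2759, 0.1708]
tool_rot: [-3.14, 0.0, 1.572]
ft_force: [0.2, 0.6, -0.5]
grip_width: 0.0005
grip_force: 0.0
```

Run:
```python
from h import *
c=snap("scene","s3");t=snap("top","t3");w=snap("wrist","w3");o=telemetry.get_obs();p=o["eef_pos"];print(p)
f=p+[0,0,.019-.045]
for n,k in(("s",c),("t",t),("w",w)): print(n,w2px(k,f),w2px(k,f+[0,0,.08]))
a=cv2.imread('pics/s3.png');x,y=w2px(c,p).astype(int);a=a[y-60:y+80,x-70:x+70]
b=cv2.imread('pics/w3.png')[100:340,150:390]
print(x-70,y-60)
cv2.imwrite('pics/m3.png',np.hstack([cv2.resize(a,(400,400),interpolation=cv2.INTER_CUBIC),cv2.resize(b,(400,400),interpolation=cv2.INTER_CUBIC)]))
```

```text
[0.44635997 0.27593836 0.17073937]
s [288.74495916 266.16235954] [289.73267964 227.5801332 ]
t [128.14363986 254.96948529] [117.85453102 252.10435347]
w [276.28377934 227.15073476] [276.13910589 288.89672684]
219 194
```

View pics/m3.png

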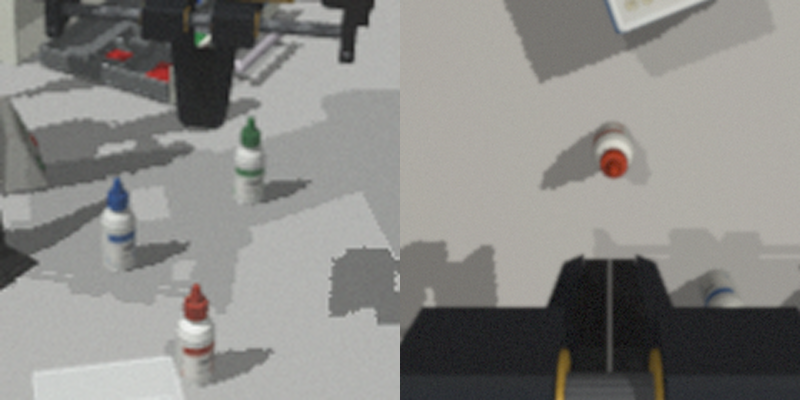

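Run:
```python
from h import *
s=load('s3');w=load('w3')
def tri(obs):
    M=0;b=0
    for c,u,v in obs:
        e=np.array(c["eye"]);d=px2w(c,u,v,e[2]-.3)-e;d/=np.linalg.norm(d);P=np.eye(3)-np.outer(d,d);M=M+P;b=b+P@e
    x=np.linalg.solve(M,b);return x,[w2px(c,x)-[u,v] for c,u,v in obs]
print('tip edge',tri([(s,219+205*.35,194+126*.35),(w,150+.6*610,100+.6*258)]))
S=lambda x,y:(s,219+x*.35,194+y*.35);W=lambda x,y:(w,150+.6*x,100+.6*y)
print('red tip',tri([S(196,287),W(614,168)]))
print('red capbase',tri([S(197,317),W(614,158)]))
print('blue band',tri([S(120,238),W(718,293)]))
for f in('s','w'):print(f,load(f+'3')["eye"])
for n,px in(('red',(196,378)),('blue',(120,265)),('green',(250,197))):print(n,px2w(*S(*px),0))
print(telemetry.get_obs())
```

```text
tip edge (array([0.45650925, 0.34940318, 0.28548463]), [array([-14.44750253, -21.98891494]), array([-190.92252165, -115.59589232])])
red tip (array([0.47456787, 0.36036775, 0.21993223]), [array([-24.44392328, -38.54144076]), array([-170.57058729, -105.04143761])])
red capbase (array([0.47596769, 0.36462091, 0.2101062 ]), [array([-26.20067617, -42.29103707]), array([-171.55689591, -108.81868923])])
blue band (array([0.50146483, 0.34351299, 0.23414351]), [array([-12.53144333, -36.81867711]), array([-155.44858472, -132.77470366])])
s [0.3646701  0.86383742 0.57257507]
w [0.44634503 0.35557224 0.35315793]
red [0.44547079 0.27595917 0.        ]
blue [0.52275024 0.1657477  0.        ]
green [0.43373429 0.05588423 0.        ]
{'clock': 7.0, 'joints': array([3.27866126e-01, 3.62596912e-01, 1.41944117e+00, 4.10197718e-06,
       1.36120875e+00, 3.26717373e-01]), 'dq': array([-4.43786921e-04, -4.03811369e-03, -6.10857819e-03, -3.74854474e-05,
        5.39787005e-04, -6.25174976e-04]), 'joint_torque': array([ 1.62269908e-02, -4.19206202e+01, -2.14351183e+01,  7.58727361e-02,
       -8.39291664e-03, -2.16481585e-04]), 'eef_pos': array([0.44635997, 0.27593836, 0.17073937]), 'tool_rot': array([-3.14002469e+00,  5.27087453e-04,  1.57194464e+00]), 'ft_force': array([-0.38293371, -0.2585548 , -0.53485231]), 'ft_torque': array([-0.0069899 , -0.09103477,  0.02086002]), 'grip_force': 0.0, 'grip_width': 0.0007293948839822294}
```

```bash
cat >> h.py <<'E'
def tri(obs):
    M=0;b=0
    for c,u,v in obs:
        e=np.array(c["eye"]);d=px2w(c,u,v,e[2]-.3)-e;d/=np.linalg.norm(d);P=np.eye(3)-np.outer(d,d);M=M+P;b=b+P@e
    x=np.linalg.solve(M,b);return x.round(4),[(w2px(c,x)-[u,v]).round(1) for c,u,v in obs]
E
python3 - <<'E'
from h import *
s=load('s3');w=load('w3')
S=lambda x,y:(s,219+x*.35,194+y*.35);W=lambda x,y:(w,150+.6*(x-400),100+.6*y)
print('tip edge',tri([S(205,126),W(610,258)]))
print('red tip',tri([S(196,287),W(614,165)]))
print('red capbase',tri([S(197,317),W(614,155)]))
print('blue band',tri([S(120,238),W(718,293)]))
E
```

```text
tip edge (array([0.4446, 0.2857, 0.2098]), [array([-1. ,  0.1]), array([-3.4,  0.7])])
red tip (array([0.4475, 0.2785, 0.082 ]), [array([-0.4,  0. ]), array([-0.8,  0.1])])
red capbase (array([0.4471, 0.2769, 0.0552]), [array([-0.7,  0. ]), array([-1.3,  0.2])])
blue band (array([0.5202, 0.1742, 0.0328]), [array([0.1, 0. ]), array([0.3, 0. ])])
```

Run:
```python
from h import *
print(arm.grasp_offset,[a for a in dir(arm) if a[0]!='_'])
s=load('s2')
for z in(.027,.04,.05,.06,.07):print(z,w2px(s,(.447,.285,z)),w2px(s,(.447,.276,z)))
```

```text
0.0187 ['Unreachable', 'grasp_offset', 'job_done']
0.027 [286.36309434 319.06348032] [287.10080299 315.85895731]
0.04 [286.49275671 313.92558802] [287.23507664 310.74327817]
0.05 [286.59371671 309.91241108] [287.33960908 306.74821501]
0.06 [286.69575084 305.84526585] [287.4452376  302.70010689]
0.07 [286.79887138 301.72325799] [287.55197443 298.59808807]
```

The fingers shut above the bottle. Two views put the fingertips about 37 mm higher than the reported TCP height, which fits with pads that missed over the cap. I'll descend further in small steps, watching the force.

Call:
move_arm(targets=[[0, 0, 0, 0], [0, 0, 0, 0], [0, 0, 0, 0], [0, 0, 0, 0], [0, 0, 0, 0], [0, 0, 0, 0], [0, 0, 0, 0], [0, 0, -0.4, 0], [0, 0, -1, 0], [0, 0, -1, 0], [0, 0, -1, 0], [0, 0, -1, 0], [0, 0, -1, 0], [0, 0, -0.6, 0], [0, 0, -0.3, 0], [0, 0, 0, 0], [0, 0, 0, 0]], jaw=1)

```text
clock: 8.7
eef_pos: [0.447, 0.2762, 0.0145]
tool_rot: [3.141, -0.0, 1.572]
ft_force: [0.2, 0.0, 0.3]
grip_width: 0.0883
grip_force: 0.0
```

Call:
move_arm(targets=[[0, 0, -0.2, 0], [0, 0, -0.1, 0], [0, 0, 0, 0], [0, 0, 0, 0]])

```text
clock: 9.1
eef_pos: [0.4467, 0.2761, 0.0066]
tool_rot: [3.141, -0.0, 1.572]
ft_force: [-0.4, 0.6, -0.0]
grip_width: 0.0883
grip_force: 0.0
```

Call:
move_arm(targets=[[0, 0, -0.15, 0], [0, 0, -0.1, 0], [0, 0, 0, 0], [0, 0, 0, 0]])

```text
clock: 9.5
eef_pos: [0.4466, 0.276, 0.0002]
tool_rot: [-3.141, 0.0, 1.572]
ft_force: [-0.3, 0.0, 0.2]
grip_width: 0.0884
grip_force: 0.0
```

Call:
move_arm(targets=[[0, 0, -0.15, 0], [0, 0, -0.1, 0], [0, 0, 0, 0]])

```text
clock: 9.8
eef_pos: [0.4464, 0.276, -0.0064]
tool_rot: [-3.141, 0.0, 1.572]
ft_force: [-1.1, -0.6, -0.2]
grip_width: 0.0882
grip_force: 0.0
```

Call:
move_arm(targets=[[0, 0, -0.15, 0], [0, 0, 0, 0]])

```text
clock: 10.0
eef_pos: [0.4464, 0.276, -0.0101]
tool_rot: [-3.141, 0.0, 1.572]
ft_force: [-0.3, 0.9, 0.3]
grip_width: 0.0882
grip_force: 0.0
```

Call:
move_arm(targets=[[0, 0, 0, 0], [0, 0, 0, 0], [0, 0, 0, 0], [0, 0, 0, 0], [0, 0, 0, 0], [0, 0, 0, 0], [0, 0, 0, 0], [0, 0, 0, 0], [0, 0, 0, 0], [0, 0, 0, 0], [0, 0, 0, 0]], jaw=0)

```text
clock: 11.1
eef_pos: [0.4467, 0.276, -0.0097]
tool_rot: [3.142, 0.0, 1.572]
ft_force: [-0.2, -0.4, 0.3]
grip_width: 0.025
grip_force: 28.3
```

Red is gripped (28 N, 25 mm). Lifting it and carrying it over the red place, turned square to the tray.

Call:
move_arm(targets=[[0, 0, 0.3, 0], [0, 0, 0.7, 0], [0, 0, 1, 0], [0, 0, 1, 0], [0, 0, 1, 0], [0, 0, 1, 0], [0, -0.3, 0.7, 0], [0.1, -0.6, 0.3, 0.4], [0.3, -0.9, 0, 0.8], [0.4, -1, 0, 1], [0.4, -1, 0, 1], [0.4, -1, 0, 1], [0.4, -1, 0, 1], [0.4, -1, 0, 1], [0.4, -1, 0, 1], [0.4, -1, 0, 1], [0.4, -1, 0, 1], [0.4, -1, 0, 1], [0.4, -1, 0, 1], [0.4, -1, 0, 1]])

```text
clock: 13.1
eef_pos: [0.5668, -0.0449, 0.1408]
tool_rot: [3.141, 0.0, 2.64]
ft_force: [0.0, 0.7, -0.2]
grip_width: 0.0247
grip_force: 28.3
```

Call:
move_arm(targets=[[0.4, -1, 0, 1], [0.4, -1, 0, 1], [0.4, -0.9, 0, 0.8], [0.2, -0.7, 0, 0], [0.1, -0.4, 0, 0], [0, -0.2, 0, 0], [0, 0, 0, 0], [0, 0, 0, 0], [0, 0, 0, 0]])

```text
clock: 14.0
eef_pos: [0.604, -0.1481, 0.1405]
tool_rot: [3.141, -0.0, 2.882]
ft_force: [0.6, -0.1, -0.5]
grip_width: 0.025
grip_force: 28.3
```

Run:
```python
from h import *
s=snap("scene","s4");w=snap("wrist","w4");o=telemetry.get_obs();p=o["eef_pos"];print(p,o["tool_rot"],o["grip_force"],o["grip_width"])
f=p+[0,0,.010]
for n,k in(("s",s),("w",w)): print(n,'foot',w2px(k,f),'top',w2px(k,f+[0,0,.08]),'slot',w2px(k,(.594,-.1444,.01)),'on slot foot',w2px(k,(f[0],f[1],.01)))
x,y=w2px(s,f).astype(int);print(x-90,y-70)
a=cv2.imread('pics/s4.png')[y-70:y+70,x-70:x+70];b=cv2.imread('pics/w4.png')[60:380,110:430]
cv2.imwrite('pics/m4.png',np.hstack([cv2.resize(a,(200,200)),cv2.resize(b,(600,600),interpolation=cv2.INTER_CUBIC)[:600]][1:]))
```

```text
[ 0.60412051 -0.14834438  0.14045948] [3.14157025e+00 5.62054969e-05 2.88149704e+00] 28.308833444025367 0.024450991103189972
s foot [255.66165837 168.78652631] top [255.15816067 140.95506271] slot [259.59144601 214.52375037] on slot foot [256.49348662 213.57275285]
w foot [275.72733978 249.9506459 ] top [275.86975625 344.9754489 ] slot [276.8476627  181.01062647] on slot foot [275.63902114 191.42173363]
165 98
```

View pics/m4.png

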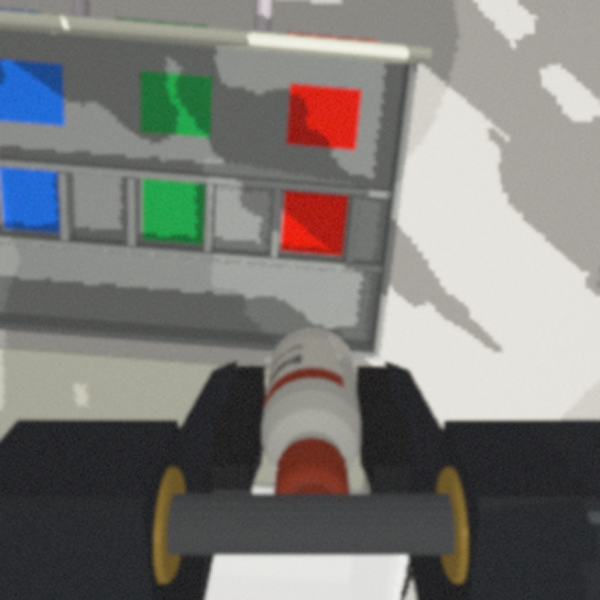

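The wrist view shows the pockets as the nearer row: red centre at (315,222), green (173,209), blue (30,200). The red bottle hangs straight, its foot at about (311,358).

Run:
```python
from h import *
w=load('w4');t=load('top0');k=320/600
W=lambda x,y:(110+x*k,60+y*k)
B=lambda x,y:((x+.5)/4-.5+255,(y+.5)/4-.5+115)
for z in(.0,.01,.02):
    r,g,b=[px2w(w,*W(*q),z) for q in((315,222),(173,210),(30,200))]
    print(z,r[:2],b[:2],np.linalg.norm(r-g),np.linalg.norm(r-b),np.degrees(np.arctan2(*(r-b)[[1,0]])),'top',px2w(t,*B(118,367),z)[:2])
print('tri',tri([(w,*W(315,222)),(t,*B(118,367))]),tri([(w,*W(173,210)),(t,*B(214,399))]))
print('foot',px2w(w,*W(312,358),.150))
```

```text
0.0 [ 0.59378604 -0.14306765] [ 0.54159808 -0.29106278] 0.07835192691483124 0.15692718937005126 70.57567056596537 top [ 0.59610435 -0.14457056]
0.01 [ 0.5917128  -0.14259957] [ 0.54114046 -0.28601313] 0.07592634170305407 0.15206910502101517 70.57567056596534 top [ 0.59413997 -0.14436876]
0.02 [ 0.58963957 -0.14213148] [ 0.54068283 -0.28096348] 0.07350075649127677 0.14721102067197903 70.57567056596535 top [ 0.59217559 -0.14416695]
tri (array([ 0.6107, -0.1464, -0.0779]), [array([0.4, 0.5]), array([0.1, 0.2])]) (array([ 0.5675, -0.2151,  0.0072]), [array([0. , 1.2]), array([-0.1,  0.4])])
foot [ 0.60505027 -0.14817513  0.15      ]
```

Call:
move_arm(targets=[[-0.24, 0.1, 0, -0.5], [-0.24, 0.09, 0, -0.48], [0, 0, -0.5, 0], [0, 0, -1, 0], [0, 0, -1, 0], [0, 0, -1, 0], [0, 0, -0.7, 0], [0, 0, -0.4, 0], [0, 0, 0, 0], [0, 0, 0, 0], [0, 0, 0, 0]])

```text
clock: 15.2
eef_pos: [0.5927, -0.1444, 0.0263]
tool_rot: [-3.141, 0.002, 2.796]
ft_force: [0.7, 0.1, -0.5]
grip_width: 0.0251
grip_force: 28.3
```

Run:
```python
from h import *
w=snap("wrist","w5");o=telemetry.get_obs();p=o["eef_pos"];print(p,o["tool_rot"],o["ft_force"])
f=p+[0,0,.010];k=.4
for n,q in(('foot',f),('slot',(.5925,-.1435,.012))):print(n,(w2px(w,q)-[140,80])/k)
b=cv2.imread('pics/w5.png')[80:320,140:400]
cv2.imwrite('pics/m5.png',cv2.resize(b,(650,600),interpolation=cv2.INTER_CUBIC))
```

```text
[ 0.5926645  -0.14438238  0.02622446] [-3.14147331e+00  1.76803632e-03  2.79561581e+00] [-0.41149705 -0.57184855 -0.28024636]
foot [339.86043494 424.30087234]
slot [342.68226986 384.21626276]
```

View pics/m5.png

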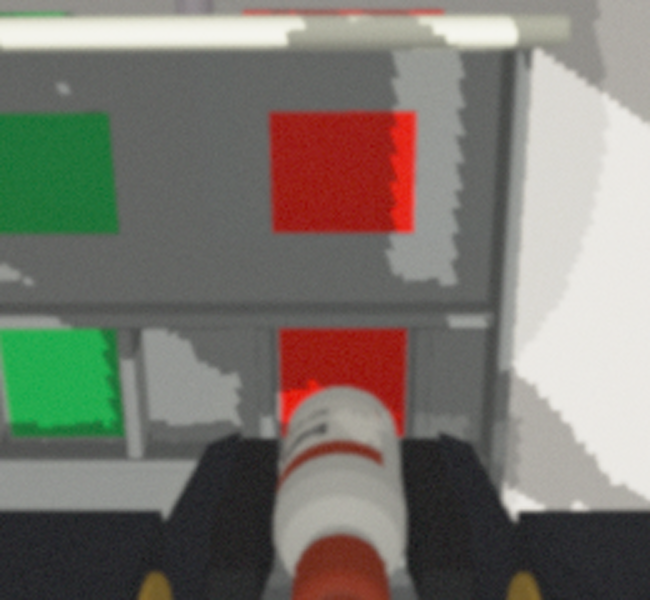

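The bottle is square to the red pocket and centred across it: pocket at u≈343, bottle at u≈340. Lowering it in.

Call:
move_arm(targets=[[0, 0, -0.3, 0], [0, 0, -0.3, 0], [0, 0, -0.2, 0], [0, 0, -0.1, 0], [0, 0, 0, 0], [0, 0, 0, 0]])

```text
clock: 15.85
eef_pos: [0.5923, -0.1442, 0.0028]
tool_rot: [-3.142, 0.0, 2.795]
ft_force: [0.1, 0.7, -0.1]
grip_width: 0.0247
grip_force: 28.3
```

Call:
move_arm(targets=[[0, 0, -0.08, 0], [0, 0, -0.08, 0], [0, 0, 0, 0]])

```text
clock: 16.15
eef_pos: [0.5928, -0.1444, -0.0003]
tool_rot: [-3.141, 0.002, 2.796]
ft_force: [-0.5, 0.6, 6.3]
grip_width: 0.0247
grip_force: 28.3
```

Call:
move_arm(targets=[[0, 0, 0, 0], [0, 0, 0, 0], [0, 0, 0, 0], [0, 0, 0, 0], [0, 0, 0, 0], [0, 0, 0, 0], [0, 0, 0, 0]], jaw=0.8)

```text
clock: 16.85
eef_pos: [0.5922, -0.1442, -0.0012]
tool_rot: [3.142, -0.0, 2.795]
ft_force: [-0.7, -0.3, -0.2]
grip_width: 0.0703
grip_force: 0.0
```

Call:
move_arm(targets=[[0, 0, 0.3, 0], [0, 0, 0.7, 0], [0, 0, 1, 0], [0, 0, 1, 0], [0, 0, 1, 0], [0, 0, 1, 0], [0, 0, 0.7, 0], [-0.1, 0.3, 0.3, 0], [-0.2, 0.8, 0, -0.3], [-0.2, 1, 0, -1], [-0.2, 1, 0, -1], [-0.2, 1, 0, -1], [-0.2, 1, 0, -1], [-0.2, 1, 0, -1], [-0.2, 1, 0, -1], [-0.2, 1, 0, -1], [-0.2, 1, 0, -1], [-0.2, 0.8, 0, -1], [0, 0.3, 0, -1], [0, 0, 0, 0]])

```text
clock: 18.85
eef_pos: [0.5389, 0.1121, 0.1485]
tool_rot: [-3.141, -0.0, 1.898]
ft_force: [0.6, -0.8, -0.1]
grip_width: 0.0705
grip_force: 0.0
```

Run:
```python
from h import *
s=snap("scene","s6");t=snap("top","t6");o=telemetry.get_obs();print(o["eef_pos"],o["tool_rot"])
def blob(c,hue,box):
    x0,y0,x1,y1=box;h=cv2.cvtColor(c["color"][y0:y1,x0:x1],cv2.COLOR_RGB2HSV)
    m=(((h[...,0].astype(int)-hue+90)%180-90).__abs__()<12)&(h[...,1]>110)&(h[...,2]>40)
    n,l,st,ce=cv2.connectedComponentsWithStats(m.astype(np.uint8))
    for i in range(1,n):
        if st[i,4]>6:print('  ',st[i]+[x0,y0,0,0,0],(ce[i]+[x0,y0]).round(1))
for n,hue,p in(('red',0,(.5926,-.1444,.01)),('blue',113,(.524,.165,0)),('green',65,(.436,.056,0))):
  for cn,c in(('s',s),('t',t)):
    q=np.array(p);u=w2px(c,q+[0,0,.07]).astype(int);print(n,cn,'exp cap',w2px(c,q+[0,0,.068]).round(1));blob(c,hue,(u[0]-22,u[1]-25,u[0]+22,u[1]+35))
```

```text
[0.53932887 0.1108207  0.14860839] [-3.14101734e+00 -8.55283711e-05  1.89925586e+00]
red s exp cap [259.8 193.4]
   [257 191   5   7  28] [259.  194.5]
   [270 216   8   6  33] [274.5 218.7]
red t exp cap [284.5 202.3]
   [283 200   4   4  12] [284.8 201.3]
   [278 205  12   8  42] [282.9 209.4]
   [272 218  13  12 118] [278.1 223.8]
blue s exp cap [260.1 261.4]
   [257 257   6  10  42] [259.4 262.3]
blue t exp cap [176.3 229.2]
green s exp cap [306.7 239.1]
green t exp cap [214.7 259.3]
```

Call:
move_arm(targets=[[-0.2, 0.5, 0, 1], [-0.2, 0.8, 0, 1], [-0.18, 0.6, 0, 1], [0, 0.24, 0, 1], [0, 0, 0, 1], [0, 0, 0, 1], [0, 0, 0, 1], [0, 0, 0, 1], [0, 0, 0, 1], [0, 0, 0, 1], [0, 0, 0, 1], [0, 0, 0, 1], [0, 0, 0, 1], [0, 0, 0, 1], [0, 0, 0, 0], [0, 0, 0, 0]], jaw=1)

```text
clock: 20.55
eef_pos: [0.5252, 0.1638, 0.1487]
tool_rot: [-3.142, -0.0, 3.116]
ft_force: [0.2, -0.3, -0.2]
grip_width: 0.088
grip_force: 0.0
```

```bash
cat >> h.py <<'E'
def blob(c,hue,box,smin=110,amin=6,tol=12):
    x0,y0,x1,y1=box;h=cv2.cvtColor(c["color"][y0:y1,x0:x1],cv2.COLOR_RGB2HSV)
    m=(np.abs((h[...,0].astype(int)-hue+90)%180-90)<tol)&(h[...,1]>smin)&(h[...,2]>40)
    n,l,st,ce=cv2.connectedComponentsWithStats(m.astype(np.uint8))
    for i in range(1,n):
        if st[i,4]>amin:print('  ',st[i]+[x0,y0,0,0,0],(ce[i]+[x0,y0]).round(1))
E
python3 - <<'E'
from h import *
w=snap("wrist","w7");o=telemetry.get_obs();print(o["eef_pos"],o["tool_rot"])
q=np.array((.5245,.1645,0));
for z in(0,.03,.054,.068,.08):print(z,w2px(w,q+[0,0,z]))
print(w2px(w,q+[.01,0,.068]),w2px(w,q+[0,.01,.068]))
blob(w,113,(180,60,380,330),90,25)
E
```

```text
[0.52518342 0.16396656 0.14871715] [-3.14153864e+00 -1.97285956e-04  3.11652401e+00]
0 [276.1637803  186.60878093]
0.03 [276.23291716 193.74143071]
0.054 [276.29808476 200.46670985]
0.068 [276.34109628 204.90661812]
0.08 [276.38142163 209.07006087]
[276.61458476 215.83758452] [287.88369798 204.63198552]
   [268 194  16  19 244] [275.4 203.1]
```

Call:
move_arm(targets=[[-0.04, 0, -0.4, 0], [0, 0, -1, 0], [0, 0, -1, 0], [0, 0, -1, 0], [0, 0, -1, 0], [0, 0, -0.9, 0], [0, 0, -0.5, 0], [0, 0, -0.35, 0], [0, 0, -0.2, 0], [0, 0, 0, 0]])

```text
clock: 21.6
eef_pos: [0.5242, 0.1643, -0.01]
tool_rot: [-3.142, -0.0, 3.118]
ft_force: [0.4, 0.0, -0.3]
grip_width: 0.0882
grip_force: 0.0
```

Call:
move_arm(targets=[[0, 0, 0, 0], [0, 0, 0, 0], [0, 0, 0, 0], [0, 0, 0, 0], [0, 0, 0, 0], [0, 0, 0, 0], [0, 0, 0, 0], [0, 0, 0, 0], [0, 0, 0, 0], [0, 0, 0, 0], [0, 0, 0, 0]], jaw=0)

```text
clock: 22.7
eef_pos: [0.5242, 0.1643, -0.01]
tool_rot: [3.142, -0.0, 3.118]
ft_force: [-0.6, 0.5, 0.8]
grip_width: 0.0285
grip_force: 30.0
```

The 28.5 mm width suggests blue is gripped askew, where red gave 25 mm. I'll reopen, turn about 10° and grip again.

Call:
move_arm(targets=[[0, 0, 0, 0], [0, 0, 0, 0], [0, 0, 0, 0.2], [0, 0, 0, 0.8], [0, 0, 0, 0.8], [0, 0, 0, 0.2], [0, 0, 0, 0]], jaw=0.6)

```text
clock: 23.4
eef_pos: [0.5241, 0.1643, -0.01]
tool_rot: [-3.142, -0.0, -2.991]
ft_force: [-0.3, -0.6, 0.4]
grip_width: 0.0529
grip_force: 0.0
```

Call:
move_arm(targets=[[0, 0, 0, 0], [0, 0, 0, 0], [0, 0, 0, 0], [0, 0, 0, 0], [0, 0, 0, 0], [0, 0, 0, 0], [0, 0, 0, 0], [0, 0, 0, 0]], jaw=0)

```text
clock: 24.2
eef_pos: [0.5242, 0.1643, -0.01]
tool_rot: [-3.142, -0.0, -2.99]
ft_force: [-0.2, -0.5, -0.8]
grip_width: 0.0238
grip_force: 28.9
```

Call:
move_arm(targets=[[0, 0, 0.3, 0], [0, 0, 0.7, 0], [0, 0, 1, 0], [0, 0, 1, 0], [0, 0, 1, 0], [0, -0.3, 1, 0], [0, -0.6, 0.7, 0], [0, -0.9, 0.3, 0], [0, -1, 0, 0], [0, -1, 0, 0], [0, -1, 0, 0], [0, -1, 0, -0.7], [0, -1, 0, -1], [0, -1, 0, -1], [0, -1, 0, -1], [0, -1, 0, -1], [0, -1, 0, -1], [0.2, -1, 0, 0], [0.2, -1, 0, 0], [0.2, -1, 0, 0]])

```text
clock: 26.2
eef_pos: [0.5392, -0.1817, 0.1407]
tool_rot: [-3.142, 0.0, 2.795]
ft_force: [0.9, -0.3, -0.3]
grip_width: 0.0235
grip_force: 28.9
```

Call:
move_arm(targets=[[0.1, -1, 0, 0], [0, -1, 0, 0], [0, -0.8, 0, 0], [0, -0.6, 0, 0], [0, -0.5, 0, 0], [0, -0.2, 0, 0], [0, -0.1, 0, 0], [0, 0, 0, 0], [0, 0, 0, 0]])

```text
clock: 27.1
eef_pos: [0.5417, -0.2851, 0.1401]
tool_rot: [3.141, -0.0, 2.796]
ft_force: [-0.0, 0.6, 0.8]
grip_width: 0.0239
grip_force: 28.9
```

Run:
```python
from h import *
w=snap("wrist","w8");o=telemetry.get_obs();p=o["eef_pos"];print(p,o["tool_rot"],o["grip_force"],o["grip_width"])
q=(.5418,-.2855,.01)
print('slot',w2px(w,q),'foot',w2px(w,p+[0,0,.01]))
blob(w,113,(150,60,420,330),90,40)
for d in((.018,0),(-.018,0),(0,.018),(0,-.018)):
    a=np.radians(-19.8);print(d,w2px(w,np.array(q)+[d[0]*np.cos(a)-d[1]*np.sin(a),d[0]*np.sin(a)+d[1]*np.cos(a),0]))
```

```text
[ 0.54175082 -0.28508453  0.14012699] [ 3.14150910e+00 -6.74251225e-05  2.79616824e+00] 28.943239812069805 0.024369788548827435
slot [275.40323612 191.61217396] foot [275.93711732 249.82788234]
   [ 257  120   38   32 1204] [275.7 135.4]
   [ 259  176   35   32 1078] [275.7 191.4]
   [252 257  49  16 177] [275.8 262. ]
   [257 295  38  29 918] [275.8 310.5]
(0.018, 0) [275.39553981 208.52606714]
(-0.018, 0) [275.41119139 174.11868296]
(0, 0.018) [293.12799322 191.62267464]
(0, -0.018) [257.6792461  191.60420758]
```

Alignment is sub-millimetre: the slot blob is at (275.7,191.4) against an expected (275.4,191.6), and it is square. Lowering.

Call:
move_arm(targets=[[0, 0, -0.4, 0], [0, 0, -1, 0], [0, 0, -1, 0], [0, 0, -1, 0], [0, 0, -0.8, 0], [0, 0, -0.6, 0], [0, 0, -0.35, 0], [0, 0, -0.25, 0], [0, 0, -0.1, 0], [0, 0, 0, 0], [0, 0, 0, 0]])

```text
clock: 28.25
eef_pos: [0.542, -0.2859, 0.0031]
tool_rot: [-3.141, 0.001, 2.796]
ft_force: [-0.4, -0.2, -0.8]
grip_width: 0.024
grip_force: 28.9
```

Call:
move_arm(targets=[[0, 0, -0.06, 0], [0, 0, -0.04, 0], [0, 0, 0, 0]])

```text
clock: 28.55
eef_pos: [0.5417, -0.2857, 0.0001]
tool_rot: [-3.142, 0.0, 2.795]
ft_force: [0.4, 0.4, -0.9]
grip_width: 0.0239
grip_force: 28.9
```

Call:
move_arm(targets=[[0, 0, -0.04, 0], [0, 0, -0.02, 0], [0, 0, 0, 0]])

```text
clock: 28.85
eef_pos: [0.542, -0.2859, -0.0006]
tool_rot: [-3.141, 0.001, 2.795]
ft_force: [-0.7, 1.8, 6.7]
grip_width: 0.0236
grip_force: 29.0
```

Call:
move_arm(targets=[[0, 0, 0, 0], [0, 0, 0, 0], [0, 0, 0, 0], [0, 0, 0, 0], [0, 0, 0, 0], [0, 0, 0, 0]], jaw=0.7)

```text
clock: 29.45
eef_pos: [0.5416, -0.2857, -0.0015]
tool_rot: [3.142, -0.0, 2.795]
ft_force: [0.0, -0.1, -0.4]
grip_width: 0.0612
grip_force: 0.0
```

Call:
move_arm(targets=[[0, 0, 0.3, 0], [0, 0, 0.7, 0], [0, 0, 1, 0], [0, 0, 1, 0], [0, 0, 1, 0], [0, 0, 1, 0], [0, 0, 1, 0], [-0.5, 0.1, 0, 0], [-1, 0.3, 0, 0], [-1, 0.5, 0, 0], [-1, 0.7, 0, 0], [-1, 0.8, 0, 0], [-0.8, 0.8, 0, 0], [-0.4, 0.5, 0, 0], [0, 0, 0, 0], [0, 0, 0, 0]], jaw=0)

```text
clock: 31.05
eef_pos: [0.3997, -0.1937, 0.1491]
tool_rot: [-3.141, 0.001, 2.796]
ft_force: [-0.1, -0.1, 0.2]
grip_width: 0.0006
grip_force: 0.0
```

Run:
```python
from h import *
o=telemetry.get_obs();print(o["eef_pos"],o["tool_rot"],o["grip_width"],o["joints"].round(2))
s=snap("scene","s9");w=snap("wrist","w9");t=snap("top","t9")
for n,hue,p in(('red',0,(.5926,-.1444,.01)),('blue',113,(.5418,-.2857,.01))):
  for cn,c in(('s',s),('w',w),('t',t)):
    u=w2px(c,np.array(p)+[0,0,.068]);print(n,cn,'exp cap',u.round(1));u=u.astype(int)
    if 25<u[0]<540 and 25<u[1]<400: blob(c,hue,(u[0]-22,u[1]-22,u[0]+22,u[1]+22),100)
for c in(w,t):print('bar exp',w2px(c,(.4506,-.1746,.023)))
cv2.imwrite('pics/x.png',w["color"][:,:,::-1])
```

```text
[ 0.39970966 -0.19372001  0.14913356] [-3.14097877e+00  1.36407086e-03  2.79555923e+00] 0.0006097313073772322 [-0.72  0.25  1.66 -0.    1.23 -1.94]
red s exp cap [259.8 193.4]
   [257 190   5   8  27] [258.9 194.4]
red w exp cap [387.3 365.1]
red t exp cap [284.5 202.3]
   [283 200   4   4  14] [284.5 201.3]
   [277 205  13   8  49] [283.  209.2]
   [272 218  14   6  59] [278.1 221.2]
blue s exp cap [285.5 175.5]
   [283 173   4   7  21] [284.4 176.4]
blue w exp cap [237.7 365.5]
blue t exp cap [335.  218.7]
   [326 216  12  13  54] [330.6 224.2]
   [334 216   4   4  13] [335.4 217.6]
   [321 234  13   6  61] [326.7 236.9]
bar exp [309.82240776 230.59501422]
bar exp [295.86905745 253.63717448]
```

Both caps are where upright bottles should be. Next: bring the shut fingers down in front of the bar.

Call:
move_arm(targets=[[0.17, 0.6, 0, 0], [0.17, 0.77, -0.4, 0], [0, 0, -1, 0], [0, 0, -1, 0], [0, 0, -1, 0], [0, 0, -1, 0], [0, 0, -0.9, 0], [0, 0, -0.7, 0], [0, 0, -0.4, 0], [0, 0, -0.2, 0], [0, 0, -0.1, 0], [0, 0, -0.1, 0], [0, 0, 0, 0]])

```text
clock: 32.5
eef_pos: [0.4079, -0.1591, -0.0212]
tool_rot: [-3.141, 0.001, 2.796]
ft_force: [-0.5, 0.2, 1.0]
grip_width: 0.0002
grip_force: 0.0
```

Run:
```python
from h import *
o=telemetry.get_obs();p=o["eef_pos"];print(p,o["ft_force"])
d=np.array((.4506,-.1746))-p[:2];x=np.array((.941,-.3387));y=np.array((.3387,.941));print('bar along,lat',d@x,d@y)
```

```text
[ 0.40785607 -0.15908235 -0.02121968] [-0.50671032  0.17806333  0.96936797]
bar along,lat 0.045477865414520445 -0.00012473900912352183
```

Call:
move_arm(targets=[[0.28, -0.1, 0, 0], [0.28, -0.1, 0, 0], [0.28, -0.1, 0, 0], [0.14, -0.05, 0, 0], [0.1, -0.036, 0, 0], [0.1, -0.036, 0, 0], [0.1, -0.036, 0, 0], [0.1, -0.036, 0, 0], [0.1, -0.036, 0, 0]])

```text
clock: 33.4
eef_pos: [0.4447, -0.1721, -0.0215]
tool_rot: [3.141, -0.0, 2.795]
ft_force: [-2.3, -0.0, 0.9]
grip_width: 0.0002
grip_force: 1.1
```

Call:
move_arm(targets=[[0.14, -0.05, 0, 0], [0.19, -0.068, 0, 0], [0.23, -0.083, 0, 0], [0.28, -0.101, 0, 0], [0.28, -0.101, 0, 0], [0.28, -0.101, 0, 0], [0.28, -0.101, 0, 0], [0.28, -0.101, 0, 0], [0.28, -0.101, 0, 0], [0.28, -0.101, 0, 0], [0.28, -0.101, 0, 0], [0.23, -0.083, 0, 0], [0.19, -0.068, 0, 0], [0.14, -0.05, 0, 0]])

```text
clock: 34.8
eef_pos: [0.5291, -0.2026, -0.0215]
tool_rot: [-3.142, 0.0, 2.795]
ft_force: [-2.2, 2.3, 1.4]
grip_width: 0.0003
grip_force: 1.1
```

Run:
```python
from h import *
o=telemetry.get_obs();p=o["eef_pos"];print(p,o["ft_force"])
d=np.array((.4506,-.1746))-p[:2];x=np.array((.941,-.3387));y=np.array((.3387,.941));print('bar along,lat',d@x,d@y)
s=snap("scene","s10")
blob(s,0,(225,150,275,215),100);blob(s,113,(240,140,310,200),100)
```

```text
[ 0.52907585 -0.20257617 -0.02150222] [-2.24038754  2.33418966  1.43329718]
bar along,lat -0.08332130412222885 -0.0002541951660881628
   [228 183   5   8  26] [229.9 187.3]
   [254 203   7   6  19] [256.7 205.5]
   [241 208   6   6  23] [244.3 210.5]
   [256 167   4   7  16] [257.3 170.5]
```

Call:
move_arm(targets=[[0.19, -0.068, 0, 0], [0.23, -0.083, 0, 0], [0.23, -0.083, 0, 0], [0.23, -0.083, 0, 0], [0.23, -0.083, 0, 0], [0.19, -0.068, 0, 0], [0.14, -0.05, 0, 0], [0.09, -0.034, 0, 0]])

```text
clock: 35.65
eef_pos: [0.5673, -0.2164, -0.0215]
tool_rot: [-3.142, 0.0, 2.796]
ft_force: [-1.6, 1.2, 1.0]
grip_width: 0.0004
grip_force: 1.1
```

Call:
move_arm(targets=[[0.09, -0.034, 0, 0], [0.09, -0.034, 0, 0], [0.09, -0.034, 0, 0]])

```text
clock: 35.95
eef_pos: [0.5738, -0.2187, -0.0214]
tool_rot: [3.141, -0.0, 2.795]
ft_force: [-1.6, 1.6, 1.1]
grip_width: 0.0005
grip_force: 1.1
```

Call:
move_arm(targets=[[0.06, -0.022, 0, 0], [0.06, -0.022, 0, 0], [0.06, -0.022, 0, 0]])

```text
clock: 36.25
eef_pos: [0.5762, -0.2195, -0.0216]
tool_rot: [3.141, -0.005, 2.796]
ft_force: [-15.7, 4.7, 9.0]
grip_width: 0.0001
grip_force: 7.9
```

Call:
move_arm(targets=[[0.04, -0.014, 0, 0], [0, 0, 0, 0]])

```text
clock: 36.45
eef_pos: [0.5761, -0.2195, -0.0216]
tool_rot: [3.141, -0.008, 2.796]
ft_force: [-14.9, 5.1, 9.0]
grip_width: 0.0002
grip_force: 8.0
```

Run:
```python
from h import *
o=telemetry.get_obs();p=o["eef_pos"];print(p,o["ft_force"])
t=snap("top","t11");c=load("top0")
B=lambda x,y:((x+.5)/4-.5+255,(y+.5)/4-.5+115)
X=np.array((.941,-.3387));Y=np.array((.3387,.941))
l=px2w(c,*B(97,200),.115)[:2];r=px2w(c,*B(435,302),.115)[:2];print('edge along X',l@X,r@X,'lat',l@Y,r@Y)
lf=px2w(c,*B(35,455),.046)[:2];rf=px2w(c,*B(338,553),.046)[:2];print('front0',lf@X,rf@X,'lat',lf@Y,rf@Y)
# intensity profile along X across the front near right end
for lat in(.03,.02,-.13,-.15,-.155):
    lo=[]
    for a in np.arange(.52,.74,.004):
        q=a*X+lat*Y;u=w2px(t,(q[0],q[1],.046));lo.append(int(cv2.getRectSubPix(t["color"],(1,1),tuple(map(float,u)))[0,0].mean()))
    print(lat,lo)
```

```text
[ 0.57614227 -0.21951395 -0.02158549] [-14.94236164   5.09167169   9.00043433]
edge along X 0.6962697073375477 0.7009151726449135 lat 0.11167701714209413 -0.13376199617642812
front0 0.5206943357343904 0.5220682536875303 lat 0.10023245815053115 -0.1282984183984423
0.03 [93, 90, 93, 94, 94, 93, 95, 95, 93, 94, 95, 93, 94, 94, 93, 94, 93, 95, 94, 93, 95, 100, 112, 117, 119, 117, 117, 111, 92, 68, 60, 62, 71, 75, 77, 80, 80, 87, 95, 95, 100, 104, 108, 114, 115, 114, 112, 105, 99, 89, 86, 83, 82, 82, 90]
0.02 [87, 89, 91, 92, 91, 90, 91, 92, 91, 91, 89, 90, 91, 91, 94, 90, 92, 88, 90, 91, 92, 97, 110, 114, 114, 111, 108, 101, 80, 60, 60, 66, 77, 85, 90, 97, 106, 111, 117, 121, 122, 126, 124, 126, 125, 122, 120, 117, 115, 114, 111, 106, 98, 98, 109]
-0.13 [73, 72, 71, 74, 73, 72, 74, 70, 73, 73, 72, 72, 71, 75, 75, 84, 100, 88, 83, 94, 109, 115, 116, 121, 123, 124, 126, 121, 118, 104, 85, 72, 72, 72, 74, 75, 73, 72, 75, 72, 70, 71, 69, 65, 65, 63, 66, 62, 67, 86, 119, 127, 130, 128, 129]
-0.15 [74, 73, 70, 74, 74, 73, 71, 72, 72, 73, 72, 73, 75, 71, 70, 73, 72, 71, 74, 77, 94, 110, 118, 126, 131, 136, 137, 135, 135, 123, 100, 90, 90, 90, 90, 90, 89, 90, 89, 91, 87, 88, 87, 90, 89, 85, 85, 83, 83, 84, 80, 74, 74, 75, 70]
-0.155 [78, 74, 73, 74, 71, 72, 72, 72, 70, 73, 73, 73, 73, 75, 73, 73, 73, 72, 72, 87, 106, 117, 119, 128, 132, 135, 136, 135, 134, 119, 98, 91, 88, 90, 89, 87, 89, 89, 89, 87, 90, 90, 89, 88, 88, 89, 90, 88, 88, 89, 86, 81, 76, 77, 73]
```

Call:
move_arm(targets=[[0.08, -0.029, 0, 0], [0.04, -0.014, 0, 0], [0, 0, 0, 0]])

```text
clock: 36.8
eef_pos: [0.5762, -0.2195, -0.0216]
tool_rot: [3.141, -0.015, 2.796]
ft_force: [-28.3, 8.3, 18.9]
grip_width: 0.0005
grip_force: 14.9
```

Call:
move_arm(targets=[[-0.2, 0.07, 0, 0], [-0.6, 0.2, 0, 0], [-0.9, 0.3, 0, 0], [-0.9, 0.3, 0, 0], [-0.9, 0.3, 0.5, 0], [-0.9, 0.3, 1, 0], [-0.5, 0, 1, 0], [0, -0.5, 1, 0], [0, -1, 1, 0], [0, -1, 1, 0], [0, -1, 1, 0], [0, -1, 1, 0], [0, -1, 0.5, 0], [0, -1, 0, 0], [0, -1, 0, 0], [0, -0.5, 0, 0], [0, 0, 0, 0]])

```text
clock: 38.5
eef_pos: [0.4595, -0.3863, 0.1782]
tool_rot: [-3.141, 0.0, 2.794]
ft_force: [-0.1, 0.3, -0.5]
grip_width: 0.0007
grip_force: 0.0
```

Run:
```python
from h import *
print(telemetry.get_obs()["eef_pos"])
t=snap("top","t12");s=snap("scene","s12")
X=np.array((.941,-.3387));Y=np.array((.3387,.941))
c0=load("top0")
for nm,c,r in(('now',t,np.arange(.60,.72,.004)),('before',c0,np.arange(.46,.58,.004))):
  for lat in(.09,.06,.03,-.06,-.09,-.12):
    lo=[]
    for a in r:
        q=a*X+lat*Y;u=w2px(c,(q[0],q[1],.046));lo.append(int(cv2.getRectSubPix(c["color"],(1,1),tuple(map(float,u)))[0,0].mean()))
    print(nm,lat,lo)
cd=(.5672+.146*.941,-.215-.146*.3387)
for n,hue,sg in(('red',0,1),('blue',113,-1)):
  for tv in(.14,.145,.15):
    q=np.array((.5672,-.215))+tv*X+sg*.075*Y;print(n,tv,'cap exp s',w2px(s,(*q,.078)).round(1),'top',w2px(t,(*q,.078)).round(1))
  u=w2px(s,(*q,.07)).astype(int);blob(s,hue,(u[0]-25,u[1]-20,u[0]+25,u[1]+25),60,4)
  u=w2px(t,(*q,.07)).astype(int);print(' top');blob(t,hue,(u[0]-15,u[1]-15,u[0]+15,u[1]+25),30,3)
```

```text
[ 0.4595423  -0.38632682  0.17819827]
now 0.09 [87, 88, 88, 89, 98, 115, 130, 135, 135, 134, 131, 123, 102, 92, 85, 78, 86, 119, 123, 76, 57, 55, 55, 56, 55, 56, 56, 56, 64, 87]
now 0.06 [103, 122, 133, 134, 135, 136, 135, 134, 134, 124, 100, 87, 88, 87, 84, 74, 65, 82, 82, 58, 45, 37, 38, 39, 39, 41, 44, 51, 62, 85]
now 0.03 [136, 133, 120, 107, 111, 116, 112, 121, 121, 109, 103, 98, 99, 91, 82, 76, 78, 90, 89, 66, 55, 56, 54, 54, 56, 57, 57, 56, 63, 87]
now -0.06 [117, 111, 94, 72, 74, 77, 85, 99, 101, 92, 82, 80, 84, 84, 81, 76, 77, 91, 91, 63, 54, 57, 56, 55, 56, 57, 56, 57, 60, 84]
now -0.09 [117, 119, 117, 117, 117, 118, 122, 128, 130, 120, 100, 91, 87, 87, 85, 75, 72, 85, 85, 59, 53, 48, 49, 49, 49, 45, 50, 56, 60, 82]
now -0.12 [118, 120, 125, 133, 134, 134, 135, 135, 133, 117, 98, 87, 88, 89, 85, 77, 77, 90, 93, 66, 55, 55, 56, 57, 54, 56, 52, 55, 60, 80]
before 0.09 [95, 87, 88, 89, 87, 87, 88, 90, 85, 86, 88, 88, 84, 81, 109, 125, 91, 69, 78, 81, 81, 78, 79, 77, 77, 76, 75, 76, 72, 60]
before 0.06 [89, 93, 110, 123, 128, 133, 131, 129, 112, 91, 89, 87, 85, 80, 103, 129, 10
[... 595 characters left out ...]
5, 75, 81, 80, 80, 77, 73, 66]
red 0.14 cap exp s [220.1 183.1] top [299.7 157.2]
red 0.145 cap exp s [218.8 182.7] top [300.2 155.6]
red 0.15 cap exp s [217.4 182.4] top [300.8 154.1]
   [239 201   3   5  13] [240. 203.]
   [226 203   7   6  20] [229.4 206.4]
 top
   [286 170  16   9 103] [293.5 174.9]
blue 0.14 cap exp s [248.  166.9] top [349.4 173.1]
blue 0.145 cap exp s [246.7 166.6] top [349.9 171.5]
blue 0.15 cap exp s [245.4 166.4] top [350.4 169.9]
   [244 168   3   3   5] [245.2 169.2]
   [242 177   7   2   8] [245.  177.1]
   [266 182   4   5  13] [267.5 184.2]
 top
   [341 175   5   5  10] [342.3 177.2]
   [347 179   4   2   8] [348.5 179.5]
   [334 185  16  10 124] [341.  190.3]
```

Run:
```python
from h import *
X=np.array((.941,-.3387));Y=np.array((.3387,.941))
acc=0
t=np.mean([optics.camera("top")["color"].astype(float) for _ in range(8)],0);c=load("t12")
s=np.mean([optics.camera("scene")["color"].astype(float) for _ in range(8)],0);sc=load("s12")
for n,sg,ch,oth in(('red',1,0,2),('blue',-1,2,0)):
  q=np.array((.5672,-.215))+.149*X+sg*.075*Y
  for nm,im,k in(('top',t,c),('scene',s,sc)):
    u=w2px(k,(*q,.078)).round().astype(int);print(n,nm,'tip',u,'floor',w2px(k,(*q,.01)).round(1))
    print((im[...,ch]-im[...,oth])[u[1]-8:u[1]+14,u[0]-10:u[0]+10].round().astype(int))
```

```text
red top tip [301 154] floor [299.5 161.2]
[[-6 -6 -6 -6 -6 -5 -6 -6 -6 -6 -6 -6 -6 -6 -6 -6 -5 -5 -6 -6]
 [-5 -6 -5 -6 -6 -6 -6 -6 -6 -6 -7 -6 -7 -7 -6 -6 -6 -5 -6 -5]
 [-6 -6 -5 -6 -6 -5 -6 -5 -5 -6 -6 -6 -7 -5 -6 -6 -5 -5 -6 -4]
 [-6 -6 -5 -6 -6 -7 -6 -5 -5 -5 -6 -6 -6 -6 -7 -6 -5 -5 -5 -5]
 [-6 -6 -5 -6 -6 -5 -6 -5 -3 -2 -2 -3 -5 -6 -6 -6 -5 -5 -5 -5]
 [-6 -6 -5 -6 -6 -6 -5 -4  0  2  2  1 -1 -4 -6 -6 -5 -5 -5 -4]
 [-6 -6 -6 -6 -5 -5 -4 -1  2  4  4  3  0 -4 -6 -6 -6 -6 -4 -5]
 [-7 -6 -5 -5 -4 -4 -3  0  3  4  4  4  2 -3 -5 -6 -5 -5 -5 -5]
 [-6 -6 -5 -4 -2 -3 -3 -1  3  4  5  4  1 -2 -5 -6 -5 -6 -6 -4]
 [-6 -5 -5 -4 -2 -2 -3 -2  0  3  3  1 -1 -4 -6 -6 -6 -5 -6 -5]
 [-6 -6 -5 -3  0  0 -2 -4 -3 -2 -1 -2 -3 -5 -4 -4 -6 -6 -6 -6]
 [-5 -5 -4  0  2  1 -3 -4 -4 -4 -4 -5 -4 -3  0 -2 -4 -5 -5 -5]
 [-6 -6 -3  0  4  1 -3 -4 -5 -5 -4 -5 -3 -1  2  0 -4 -6 -5 -5]
 [-6 -5 -2  2  5  2 -2 -4 -4 -5 -4 -5 -2  1  2 -1 -4 -5 -5 -5]
 [-6 -4  0  5  6  2 -2 -3 -3 -3 -3 -2  0  2  1 -3 -5 -6 -5 -5]
 [-4 -3  1  8  8  4  0 -2 -2 -3 -4 -2  2  3  0 -4 -5 -4 -5 -5]
 [-5 -2  3  8 10  7  3 -1 -3 -3 -2  0  3  3 -2 -6 
[... 3921 characters left out ...]
-5 -5]
 [ 4  4  5  4  5  4  9 19 18 22 30  9 -5 -5 -5 -5 -5 -5 -5 -6]
 [ 4  4  4  4  4  3  6 15 23 25 17  2 -5 -5 -4 -5 -5 -5 -6 -5]
 [ 3  4  3  4  2  0 -1  3  7  7  3 -2 -4 -5 -4 -6 -5 -5 -4 -5]
 [ 5  3  2  0 -2 -4 -1 -1 -2 -1 -2 -2 -3 -4 -5 -5 -5 -5 -5 -4]
 [ 4  2  2 -2 -3 -2 -2 -2 -1 -1 -1 -2 -2 -4 -6 -5 -5 -5 -4 -6]
 [ 2  2  1  0 -1 -1 -1 -1 -2 -2 -1 -1 -2 -3 -5 -5 -4 -5 -5 -5]
 [ 1  0  1  1  2  0  0 -1 -2 -3 -2 -1  0 -1 -5 -5 -5 -5 -5 -5]
 [ 1  2  1  2  2  9 14 13 10 11 10 12 14  5 -2 -3 -4 -5 -5 -5]
 [ 1  1  2  1  2 13 28 32 30 31 29 28 22  8  2  0  0 -2 -2 -2]
 [ 1  2  2  1  2  6 15 19 22 23 22 16 10  5  2  2  1  2  1  0]
 [ 2  2  2  1  1  2  2  4  6  7  7  6  2  3  1  1  1  1  1  0]]
```

Both caps show through the cover exactly at the upright tip positions, with the pocket floors ringed around the bodies. The tray is against its hard stop and the arm is clear, so I'm handing in.

```bash
python3 -c "
from workcell import arm;print(arm.job_done())"
```

```text
the job is handed in; nothing more can be done
None
```

The red and blue bottles are standing in their own places and the tray is pushed home to its hard stop. I didn't go near or move the green bottle, timer or marker, and the job is handed in.

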